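# Latch the tool stand and present the pin vice over the bench block

## Task

Swing the keeper bar of the tool stand fully shut so that it clicks past its catch ball, and only then draw the brass-coloured pin vice up out of the stand and turn it upright, drill tip down. Finish while still holding it still in the gripper like that, with the drill tip about 8 cm above the middle of the steel bench block; do not put it down or let go. Leave the bar shut, the marker and the tweezers in the stand and the block where it is.

Things in the scene. Friction and masses are not known exactly. Their poses are not given: they have to be found in the camera images.
- tool_stand: Fixed grey tool stand 130 x 240 mm: easel board leaning 35 deg, top away from robot, three channels at y = -55, 0, 55 mm, tools in any order. Origin on the worktop; x to the back, y left along the row, z up. Tools stand on a ledge at x 0, z 30 mm, lean along (sin 35, 0, cos 35); ledge's front lip 48 mm high. Board and ribs (9 mm high) reach 60 mm up along the tools, which stand free above.
- keeper_bar (a joint): Angle (rad) of the aluminium keeper bar about the vertical hinge at the stand's left end. 0 = shut at its stop, along the row in front of the tools; grows as the right end swings towards the robot; starts at 0.45 to 0.8, stays where left. A sprung 10 mm ball 198 mm from the hinge yields (some 4 N) as the bar passes over it from 0.09 to 0.02 rad, then springs up in front of it and holds it shut.
- bar_hinge (a point): On the bar's hinge axis at its mid height, 59 mm above the worktop; x = -8, y = 100 mm in the stand's frame. The bar is 10 mm thick, 10 mm high (z 54 to 64 mm), 228 mm long.
- bar_push (a point): Point in the bar's middle 165 mm from the hinge, 59 mm above the worktop, moving with it: a good place to push its robot-facing side with shut fingers. Stand parts in front of the bar there end 50 mm above the worktop, so keep fingertips above that.
- bar_knob (a point): Middle of the red knob (14 mm across, 22 mm high, its top 86 mm above the worktop) on top of the bar near its free end, 218 mm from the hinge.
- pin_vice: Tan, brass-coloured pin vice (body 12 x 12 x 96 mm, about 50 g; thin drill 14 mm long below its chuck). Origin at the chuck end on the side against the board; z runs up the tool to its butt end at 96 mm, -x points away from the board, centre line at x = -6 mm. In the stand z leans 35 deg away from the robot.
- drill_tip (a point): Tip of the drill of the pin vice, on its centre line, 14 mm below the chuck end.
- pin_grip (a point): Good place to grip the pin vice: on its centre line, 78 mm above the chuck end, 92 mm above the drill tip, 18 mm below the butt end. 10 mm wide there for fingers closing along the stand's y; neighbouring tools 55 mm or more to the side.
- felt_marker: White felt marker with black cap, 14 mm across and 120 mm long, leaning in another channel; bystander. Origin at its foot, z up along it.
- tweezers: Black tweezers, 12 x 8 x 122 mm, leaning in another channel; bystander. Origin at their foot, z up along them.
- bench_block: Square steel bench block on a black rubber foot, 64 x 64 x 22 mm, loose on the worktop to the right of the stand. Origin at the centre of its underside.
- block_top (a point): Centre of the top face of the bench block, 22 mm above the worktop.

How it is judged:
On the way, in this order (a step that is already met when the one before it is completed fails the run):
1. the keeper bar is shut behind its catch ball (value of joint keeper_bar below 0.015 rad), for 0.2 s.
2. the pin vice is drawn up clear of the stand with the bar still shut (z of drill_tip in the frame of tool_stand above 0.07 m and contact force between pin_vice and tool_stand below 0.1 N and value of joint keeper_bar below 0.015 rad and contact force between pin_vice and the fingers above 1 N), for 0.1 s.
At the end, for the whole second after the job is handed in: Bar shut (below 0.015 rad); the gripper alone holds the pin vice, still, upright within 0.17 rad, drill tip down, within 25 mm sideways of the block's middle and 40 to 130 mm above its top; block moved under 25 mm, marker and tweezers under 30 mm (value of joint keeper_bar below 0.015 rad and angle between pin_vice's own z axis and vertical below 0.17 rad and horizontal distance between drill_tip and block_top below 0.025 m and z of drill_tip in the frame of bench_block between 0.062 and 0.152 m and contact force between pin_vice and the fingers above 1 N and contact force between pin_vice and bench_block below 0.1 N and contact force between pin_vice and tool_stand below 0.1 N and linear speed of pin_vice below 0.03 m/s and distance of bench_block from where it was at the start of the episode below 0.025 m and distance of each of felt_marker, tweezers from where it was at the start of the episode below 0.03 m); the arm keeps its last pose, push and grip.
It fails at once if the marker or the tweezers are pulled out of place (distance of any of felt_marker, tweezers from where it was at the start of the episode above 0.04 m).
It fails at once if the bench block is pushed away (distance of bench_block from where it was at the start of the episode above 0.03 m).
It also fails if it takes over 58 s, if anything falls off the work surface, if the arm or the gripper's body presses on something with over 40 N, if the wrist force passes 120 N, or if a joint passes its speed limit or range.

## Robot

A 6-joint arm with a two-finger parallel gripper is mounted at the origin on a cart in front of the work surface, level with it; the furniture and walls round the work are solid. World frame = base frame: x ahead of the robot, y to its left, z up, the work surface at z = 0. Lengths are in m, angles in rad, forces in N, time in s.
With the tool pointing down it reaches from about 0.3 to 0.875 m from the base axis. Payload 6.4 kg.
Tool frame: the origin (TCP) lies at the very end of the fingers, on their centre line; the grasp point (between the pads) lies 19 mm behind it; z points along the fingers, y is the line along which they close (so a half turn about z gives the same grasp; the last joint's range is limited). The gripper opens to 85 mm and grips with 20 to 120 N. Pads are 22 mm wide; open, the fingers measure 114 mm over their backs; the gripper's body (76 mm by 85 mm) begins 54 mm behind the grasp point. The pads swing forward as they close: fully open they stand 13 mm farther back than shut.
Start: joints at [1.115, 0.181, 1.607, -0, 1.354, -0.206], TCP at [0.142, 0.557, 0.231] pointing down, gripper open.
Joint ranges: [-2.99, 2.99], [-0.89, 2.07], [0.3, 2.58], [-1.14, 4.28], [0, 2.63], [-3.12, 3.12]. Speed limits (rad/s): [2.57, 2.57, 3.01, 3.14, 3.14, 3.14].

## Interface

Orientations are given as a unit quaternion [w, x, y, z].
In Python, from bench import * gives the robot as it stands. The module is installed in compiled form; this text tells all that it offers.
- The arm moves only by the tool arm_command, never from a script. Its arguments are lists of equal length, an entry for each row: "dp": the shift along the tool's x, y, z in units of 0.25 m (1.0 is 0.25 m), a list of three; "turn": the turn, a rotation vector about the tool's x, y, z in units of 30 degrees (1.0 is 30 degrees), a list of three; "jaw": the opening, from 0 (shut) to 1 (fully open). A call has 1 to 5 rows; each row is the pose to reach, as a shift and turn from the pose commanded when the call began, along the tool's axes at that moment; what a row does not reach only later rows make up. A row lasts 1/8 s, in which the tool goes at most 62.5 mm and 10.7 degrees, less where a joint would pass 70% of its speed; a pose out of reach is approached as far as the arm can. A call with a number of a shift or a turn outside -1 to 1 is refused whole. A call with a gripper value outside its range is refused whole. The fingers move at their own pace and stop on an object; the grip force is fixed at half the most. Time passes only in rows, so rows that repeat a pose let the fingers close. It gives the time, the measured TCP pose, the force, the opening and the grip force at its end, in the units of the state.
- get_obs(): the state, without advancing time (a new reading comes with each control period).
- camera(name): name is "scene" or "top" or "wrist"; returns the picture (480x640x3 uint8, blue, green, red); there is no depth.
- get_calibration(name): a dict with "camera_matrix" (3x3 intrinsics, pixels), "R" (3x3) and "t" (3): a world point X has camera coordinates R X + t; the wrist camera has in their place "mount" (4x4, takes a point from camera to tool coordinates, whose origin is the TCP and whose axes are the flange's). Camera axes: x right, y down, z forward; pixel columns grow to the right and rows downward; lengths in m; the calibration is good to about 2 mm. A picture is of the moment at which its call begins: read the wrist's pose just before it. get_calibration takes no time and is no camera call.
- hand_in(): hands the job in; it is judged then, once.
The state is a dict: "time_s": time; "q": joint angles; "dq": joint speeds; "joint_efforts": joint torques, N m; "eef_pos": TCP position; "eef_rot": TCP orientation; "wrist_force": force on the tool from outside, world axes, zero at the start; "torque": the same for the moment, N m; "opening": opening from 0.0 (shut) to 1.0 (fully open); "grasp_force": force on a finger pad.
Only numpy, scipy, OpenCV 4.12 (cv2) and the standard library are available. Lean on these libraries where they do the work, as an engineer would, in place of code of your own. Each camera call takes 0.05 s, during which the arm holds its last target. There are 200 camera calls.

## Working session

There is one attempt and no reset: what is moved stays moved. The work goes in short steps, Python scripts to look and compute and a tool call to move; the robot and the scene stay as the last step left them, time stands still between calls to the robot, and variables do not carry over. Pictures are saved under pics/ and viewed, at most 10 in all, crops included, and the job is handed in when it is done.

Besides the shell and the picture viewer there is one more tool, called after "Request:" in YAML: its name, and indented under it one key for each argument. arm_command: Moves the arm, as the interface text tells. Its arguments: {"type":"object","properties":{"dp":{"type":"array"},"turn":{"type":"array"},"jaw":{"type":"array"}},"required":["dp","turn","jaw"]}

```bash
mkdir -p pics; python3 - <<'E'
from bench import *
import cv2,numpy as np
o=get_obs();print({k:np.round(o[k],3) for k in('time_s','eef_pos','eef_rot','opening')})
for n in('scene','top'):
    im=camera(n);cv2.imwrite(f'pics/{n}0.png',im);c=get_calibration(n);print(n,c)
print(get_calibration('wrist'))
E
```

```text
{'time_s': np.float64(0.0), 'eef_pos': array([0.142, 0.557, 0.23 ]), 'eef_rot': array([-0.   ,  0.125,  0.992, -0.001]), 'opening': np.float64(1.0)}
scene {'camera_matrix': array([[601.89196942,   0.        , 312.01103717],
       [  0.        , 601.89196942, 231.81419043],
       [  0.        ,   0.        ,   1.        ]]), 'R': array([[ 0.76209907, -0.64728121, -0.01523319],
       [-0.44448078, -0.50592758, -0.73923888],
       [ 0.47078854,  0.57014412, -0.67327099]]), 't': array([-0.56894475,  0.24688025,  1.06451227])}
top {'camera_matrix': array([[565.49000704,   0.        , 315.98272541],
       [  0.        , 565.49000704, 237.72621421],
       [  0.        ,   0.        ,   1.        ]]), 'R': array([[ 3.52237968e-03, -9.99796034e-01, -1.98867607e-02],
       [-9.88199655e-01, -4.34834668e-04, -1.53170668e-01],
       [ 1.53130779e-01,  2.01916153e-02, -9.87999627e-01]]), 't': array([-0.15788387,  0.60632872,  0.92064241])}
{'camera_matrix': array([[351.9794777 ,   0.        , 323.62284217],
       [  0.        , 351.9794777 , 241.94408686],
       [  0.        ,   0.        ,   1.        ]]), 'mount': array([[ 1.75513747e-04, -9.64966025e-01, -2.62374808e-01,
         6.66995995e-02],
       [ 9.99999984e-01,  1.64673362e-04,  6.33046447e-05,
         7.22870833e-05],
       [-1.78806896e-05, -2.62374815e-01,  9.64966039e-01,
        -1.42533365e-01],
       [ 0.00000000e+00,  0.00000000e+00,  0.00000000e+00,
         1.00000000e+00]])}
```

View pics/scene0.png

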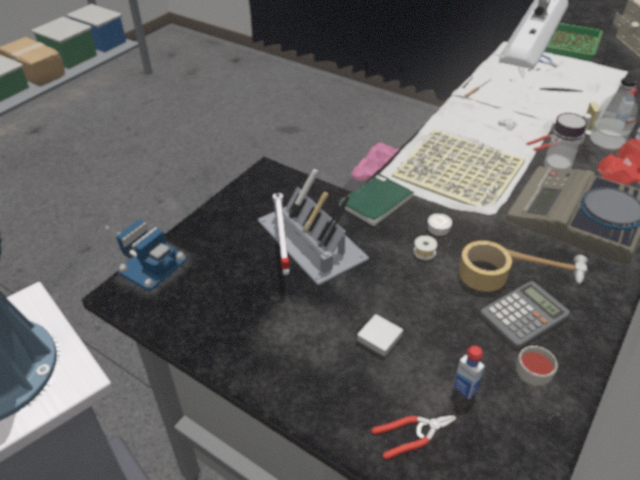

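View pics/top0.png

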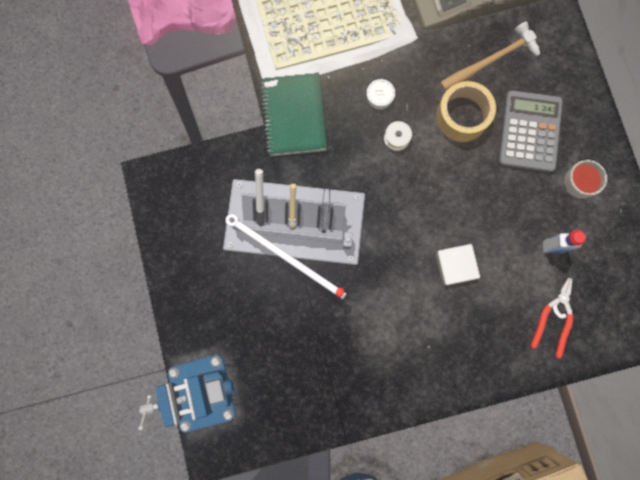

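The scene view shows the stand near (315,230), the red knob at (285,265), the hinge at (278,197) and the block at (380,335). The top view shows the hinge at (232,220), the knob at (341,293), the pin vice in the middle channel at (293,205) and the block at (459,265). I'll enlarge both for exact pixels.

```bash
python3 - <<'E'
import cv2,numpy as np
a=cv2.imread('pics/scene0.png')[160:290,250:380];b=cv2.imread('pics/top0.png')[160:310,220:370]
A=cv2.resize(a,(400,400),interpolation=cv2.INTER_CUBIC);B=cv2.resize(b,(400,400),interpolation=cv2.INTER_CUBIC)
cv2.imwrite('pics/crop0.png',np.hstack([A,B]))
for n,blk in(('scene',(340,310,420,365)),('top',(430,235,490,295))):
    im=cv2.imread(f'pics/{n}0.png');h=cv2.cvtColor(im,cv2.COLOR_BGR2HSV)
    x0,y0,x1,y1=(250,160,380,290) if n=='scene' else (220,160,370,310)
    def comps(m,x0,y0,nm):
        k,l,s,c=cv2.connectedComponentsWithStats(m.astype(np.uint8))
        for i in range(1,k):
            if s[i,4]>15:
                p=np.argwhere(l==i)[:,::-1]; r=cv2.minAreaRect(p.astype(np.float32))
                print(n,nm,s[i,4],np.round(c[i]+[x0,y0],1),'rect',np.round(cv2.boxPoints(r)+[x0,y0],1).tolist())
    s=h[y0:y1,x0:x1]
    comps(((s[...,0]<8)|(s[...,0]>172))&(s[...,1]>130)&(s[...,2]>90),x0,y0,'red')
    comps((s[...,0]>10)&(s[...,0]<28)&(s[...,1]>80)&(s[...,2]>60),x0,y0,'tan')
    comps((s[...,2]>215)&(s[...,1]<50),x0,y0,'white')
    x0,y0,x1,y1=blk;s=h[y0:y1,x0:x1]
    comps((s[...,2]>205),x0,y0,'blk'); comps((s[...,2]>130),x0,y0,'blk2')
    x0,y0,x1,y1=(240,170,380,290) if n=='scene' else (215,170,375,275)
    comps((h[y0:y1,x0:x1,2]>95),x0,y0,'stand')
E
```

```text
scene red 67 [285.  262.4] rect [[281.0, 258.0], [289.0, 258.0], [289.0, 267.0], [281.0, 267.0]]
scene tan 134 [317.7 206.7] rect [[307.3, 219.9], [324.0, 190.8], [328.2, 193.2], [311.5, 222.3]]
scene white 184 [281.1 229.1] rect [[276.2, 200.1], [279.4, 199.7], [285.8, 256.9], [282.6, 257.3]]
scene blk 733 [379.9 332.1] rect [[359.3, 334.2], [372.2, 312.7], [400.3, 329.6], [387.4, 351.0]]
scene blk2 969 [379.9 332.2] rect [[356.2, 335.1], [370.8, 310.0], [403.2, 328.9], [388.6, 354.0]]
scene stand 5457 [313.8 228.3] rect [[258.0, 170.0], [378.0, 170.0], [378.0, 283.0], [258.0, 283.0]]
scene stand 1058 [366.8 201.2] rect [[346.0, 173.0], [379.0, 173.0], [379.0, 224.0], [346.0, 224.0]]
top red 55 [339.6 291.6] rect [[333.5, 292.5], [340.0, 286.0], [344.5, 290.5], [338.0, 297.0]]
top tan 111 [292.6 201.1] rect [[291.0, 184.0], [295.0, 184.0], [295.0, 218.0], [291.0, 218.0]]
top white 22 [258.4 171.7] rect [[255.4, 170.8], [259.8, 168.6], [261.6, 172.2], [257.2, 174.4]]
top white 779 [279.3 251.9] rect [[223.7, 221.2], [230.6, 211.6], [337.6, 288.3], [330.7, 298.0]]
top blk 1160 [458.3 263.9] rect [[437.8, 250.9], [471.2, 243.1], [479.1, 276.8], [445.7, 284.6]]
top blk2 1335 [458.2 264. ] rect [[436.1, 250.1], [472.3, 241.7], [480.6, 277.7], [444.4, 286.1]]
top stand 9923 [294.3 222.3] rect [[215.3, 254.3], [235.2, 163.9], [372.7, 194.1], [352.8, 284.5]]
top stand 36 [369.  243.3] rect [[365.0, 242.0], [368.0, 239.0], [374.0, 245.0], [371.0, 248.0]]
```

View pics/crop0.png

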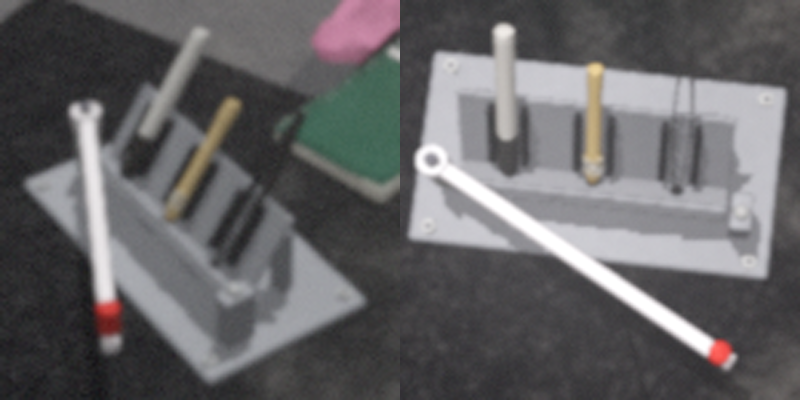

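Left half of the crop: hinge cap (86,108), knob (108,318), pin vice butt (233,100). Right half: hinge (432,159), knob (721,352), butt (596,67), plate corners (435,52), (786,88), (766,277) and (410,238).

```bash
cat > h.py <<'E'
from bench import *
import cv2,numpy as np
from scipy.spatial.transform import Rotation as Ro
C={n:get_calibration(n) for n in('scene','top')}
def ray(n,p):
    c=C[n];d=c['R'].T@np.linalg.inv(c['camera_matrix'])@[p[0],p[1],1];return -c['R'].T@c['t'],d/np.linalg.norm(d)
def plane(n,p,z):
    o,d=ray(n,p);return o+d*(z-o[2])/d[2]
def tri2(r):
    A=sum(np.eye(3)-np.outer(d,d) for o,d in r);b=sum((np.eye(3)-np.outer(d,d))@o for o,d in r)
    X=np.linalg.solve(A,b);return X,[np.linalg.norm(np.cross(X-o,d)) for o,d in r]
def tri(s,t): return tri2([ray('scene',s),ray('top',t)])
def proj(n,X):
    c=C[n];v=c['camera_matrix']@(c['R']@X+c['t']);return v[:2]/v[2]
E
python3 - <<'E'
from h import *
np.set_printoptions(precision=4,suppress=True)
S=lambda x,y:(250+x*130/400,160+y*130/400)
T=lambda x,y:(220+(x-400)*150/400,160+y*150/400)
H=tri(S(86,108),T(432,159));K=tri((285,262.4),T(721,352));B=tri(S(233,100),T(596,67));M=tri(S(201,32),T(504,30))
print('hinge',H,'knob',K,'butt',B,'marker',M)
cs=[plane('top',T(*p),.006) for p in((435,52),(786,88),(766,277),(410,238))];print(np.array(cs))
for e in (cs[1]-cs[0],cs[2]-cs[3]):print('yaw',np.arctan2(e[0],-e[1]),np.linalg.norm(e))
ps=[tri(S(24,184),T(410,238)),tri(S(210,382),T(766,277)),tri(S(365,300),T(786,88))];print(ps)
print('blk',tri((379.9,332.1),(458.3,263.9)),plane('top',(458.3,263.9),.022),plane('scene',(379.9,332.1),.022))
E
```

```text
hinge (array([ 0.6344, -0.0173,  0.0718]), [np.float64(0.0015113794499909338), np.float64(0.001511379449990799)]) knob (array([ 0.5127, -0.1975,  0.0825]), [np.float64(0.0006184951698479097), np.float64(0.0006184951698479364)]) butt (array([ 0.6814, -0.1221,  0.1169]), [np.float64(0.0006060557260308372), np.float64(0.000606055726030687)]) marker (array([ 0.6995, -0.0684,  0.1345]), [np.float64(0.0005834546545057086), np.float64(0.0005834546545058038)])
[[ 0.7194 -0.0053  0.006 ]
 [ 0.6941 -0.2432  0.006 ]
 [ 0.5661 -0.2288  0.006 ]
 [ 0.5919  0.0081  0.006 ]]
yaw -0.10613692429849328 0.23926394441975662
yaw -0.10849875286012257 0.2382835702525485
[(array([0.5925, 0.0069, 0.009 ]), [np.float64(0.0011911760129412075), np.float64(0.0011911760129411672)]), (array([ 0.5667, -0.2293,  0.0093]), [np.float64(0.001179983167626987), np.float64(0.0011799831676269864)]), (array([ 0.6932, -0.2431,  0.0116]), [np.float64(0.0005169209859082395), np.float64(0.0005169209859082095)])]
blk (array([ 0.5649, -0.4022,  0.0249]), [np.float64(0.0008082394852384182), np.float64(0.0008082394852385377)]) [ 0.5646 -0.4024  0.022 ] [ 0.5674 -0.401   0.022 ]
```

Request:
arm_command:
  dp:
    - [-0.2, -0.23, 0]
    - [-0.4, -0.46, 0]
    - [-0.6, -0.69, 0]
    - [-0.8, -0.92, 0]
    - [-0.8, -0.92, 0]
  turn:
    - [0, 0, -0.28]
    - [0, 0, -0.28]
    - [0, 0, -0.28]
    - [0, 0, -0.28]
    - [0, 0, -0.28]
  jaw: [0, 0, 0, 0, 0]

```text
time_s: 0.72
eef_pos: [0.2794, 0.2829, 0.2311]
eef_rot: [0.0, 0.052, 0.999, -0.0]
wrist_force: [1.3, -0.2, -0.2]
opening: 0.004
grasp_force: 0.0
```

```bash
cat >> h.py <<'E'
O=np.array([.6317,-.1176,0]);yaw=-.107
RS=Ro.from_euler('z',yaw).as_matrix()
def state():
    o=get_obs();R=Ro.from_quat(o['eef_rot'],scalar_first=True).as_matrix();p=np.array(o['eef_pos'])
    print('t',round(o['time_s'],2),'p',np.round(p,4),'stand',np.round(RS.T@(p-O),4),'Rz',np.round(R[:,2],3),'Ry_stand',np.round(RS.T@R[:,1],3),'F',np.round(o['wrist_force'],1),'open',round(o['opening'],3),'gf',round(o['grasp_force'],1))
    return p,R
def go(target,Rt=None):
    p,R=state();print('dp',np.round(R.T@(np.array(target)-p)/.25,3))
    if Rt is not None: print('turn',np.round(Ro.from_matrix(R.T@Rt).as_rotvec()/np.radians(30),3))
def st(x,y,z): return O+RS@np.array([x,y,z])
RD=RS@np.array([[-1,0,0],[0,1,0],[0,0,-1.]])
E
python3 -c "
from h import *
go(st(-.145,-.03,.2),RD)"
```

```text
t 0.72 p [0.2794 0.2829 0.2311] stand [-0.3931  0.3606  0.2311] Rz [ 0. -0. -1.] Ry_stand [-0.004  1.    -0.   ] F [ 1.3 -0.2 -0.2] open 0.004 gf 0.0
dp [-0.986 -1.566  0.125]
turn [-0.     0.001  0.007]
```

Request:
arm_command:
  dp:
    - [-0.12, -0.2, 0]
    - [-0.24, -0.4, 0]
    - [-0.36, -0.6, 0]
    - [-0.49, -0.78, 0]
    - [-0.49, -0.78, 0]
  turn:
    - [0, 0, 0]
    - [0, 0, 0]
    - [0, 0, 0]
    - [0, 0, 0]
    - [0, 0, 0]
  jaw: [0, 0, 0, 0, 0]

```text
time_s: 1.35
eef_pos: [0.3821, 0.0752, 0.2313]
eef_rot: [0.0, 0.055, 0.998, -0.0]
wrist_force: [-0.1, 0.8, 0.1]
opening: 0.001
grasp_force: 0.0
```

Request:
arm_command:
  dp:
    - [-0.12, -0.2, 0]
    - [-0.24, -0.4, 0]
    - [-0.36, -0.6, 0]
    - [-0.49, -0.78, 0]
    - [-0.49, -0.78, 0.12]
  turn:
    - [0, 0, 0]
    - [0, 0, 0]
    - [0, 0, 0]
    - [0, 0, 0]
    - [0, 0, 0]
  jaw: [0, 0, 0, 0, 0]

```text
time_s: 1.98
eef_pos: [0.4854, -0.1311, 0.2028]
eef_rot: [0.002, 0.053, 0.999, -0.001]
wrist_force: [-0.7, 1.7, -1.1]
opening: 0.001
grasp_force: 0.0
```

```bash
python3 - <<'E'
from h import *
cv2.imwrite('pics/w1.png',camera('wrist'))
go(st(-.145,-.03,.057),RD)
print('to shut',np.round(st(-.024,-.063,.057),4))
E
```

```text
t 2.02 p [ 0.4814 -0.1279  0.1969] stand [-0.1483 -0.0262  0.1969] Rz [-0.005  0.003 -1.   ] Ry_stand [-0.002  1.     0.002] F [-3.   0.6 -3.7] open -0.002 gf 0.0
dp [-0.016 -0.016  0.559]
turn [ 0.004 -0.009  0.004]
to shut [ 0.6011 -0.1777  0.057 ]
```

View pics/w1.png

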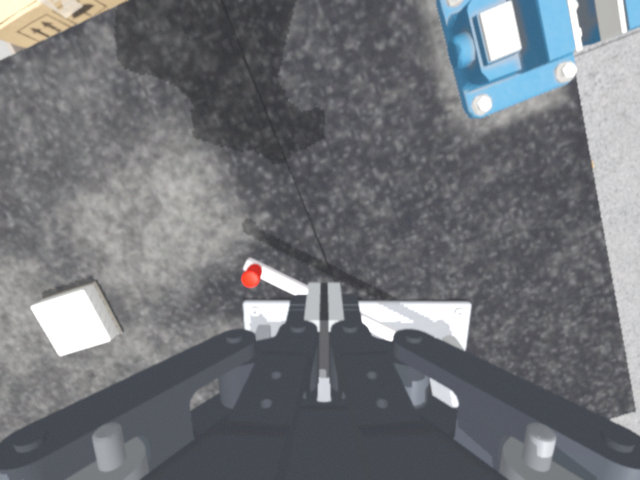

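The view shows the knob at (250,275), the bar just in front of the plate and the block at (75,320). The fingers are on the robot side of the bar. Next I lower them.

Request:
arm_command:
  dp:
    - [0, 0, 0.2]
    - [0, 0, 0.4]
    - [0, 0, 0.57]
    - [0, 0, 0.57]
    - [0, 0, 0.57]
  turn:
    - [0, 0, 0]
    - [0, 0, 0]
    - [0, 0, 0]
    - [0, 0, 0]
    - [0, 0, 0]
  jaw: [0, 0, 0, 0, 0]

```text
time_s: 2.65
eef_pos: [0.4835, -0.1279, 0.0604]
eef_rot: [0.001, 0.051, 0.999, -0.0]
wrist_force: [0.9, -0.3, 0.4]
opening: -0.003
grasp_force: 0.0
```

```bash
python3 - <<'E'
from h import *
go(st(-.045,-.06,.057),RD)
E
```

```text
t 2.65 p [ 0.4835 -0.1279  0.0604] stand [-0.1462 -0.0261  0.0604] Rz [ 0.001 -0.001 -1.   ] Ry_stand [-0.005  1.    -0.   ] F [ 0.9 -0.3  0.4] open -0.003 gf 0.0
dp [-0.404 -0.138  0.014]
turn [-0.001  0.003  0.009]
```

Request:
arm_command:
  dp:
    - [-0.08, -0.03, 0.01]
    - [-0.16, -0.06, 0.01]
    - [-0.24, -0.08, 0.01]
    - [-0.32, -0.11, 0.01]
    - [-0.4, -0.14, 0.01]
  turn:
    - [0, 0, 0]
    - [0, 0, 0]
    - [0, 0, 0]
    - [0, 0, 0]
    - [0, 0, 0]
  jaw: [0, 0, 0, 0, 0]

```text
time_s: 3.28
eef_pos: [0.5808, -0.174, 0.0596]
eef_rot: [0.002, 0.051, 0.999, -0.001]
wrist_force: [0.1, 0.6, -0.4]
opening: 0.0
grasp_force: 0.2
```

```bash
python3 - <<'E'
from h import *
go(st(-.024,-.063,.057),RD)
cv2.imwrite('pics/top2.png',camera('top')[120:330,200:400])
E
```

```text
t 3.27 p [ 0.5808 -0.174   0.0596] stand [-0.0446 -0.0615  0.0596] Rz [ 0.004 -0.002 -1.   ] Ry_stand [-0.004  1.    -0.001] F [ 0.1  0.6 -0.4] open 0.0 gf 0.2
dp [-0.082 -0.006  0.011]
turn [-0.003  0.008  0.008]
```

View pics/top2.png

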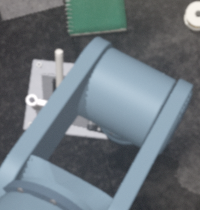

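The arm hides the bar in this view (only the hinge shows, at (32,100)), so I'll push on by position and force.

Request:
arm_command:
  dp:
    - [-0.03, 0, 0]
    - [-0.05, 0, 0]
    - [-0.07, 0, 0]
    - [-0.085, 0, 0]
    - [-0.085, 0, 0]
  turn:
    - [0, 0, 0]
    - [0, 0, 0]
    - [0, 0, 0]
    - [0, 0, 0]
    - [0, 0, 0]
  jaw: [0, 0, 0, 0, 0]

```text
time_s: 3.95
eef_pos: [0.6001, -0.1755, 0.0564]
eef_rot: [0.0, 0.051, 0.999, -0.0]
wrist_force: [0.1, 0.4, 0.8]
opening: -0.003
grasp_force: 0.0
```

Request:
arm_command:
  dp:
    - [-0.01, 0, 0]
    - [-0.01, 0, 0]
  turn:
    - [0, 0, 0]
    - [0, 0, 0]
  jaw: [0, 0]

```text
time_s: 4.2
eef_pos: [0.6018, -0.1757, 0.0561]
eef_rot: [-0.0, 0.052, 0.999, 0.0]
wrist_force: [-1.7, 0.5, 0.1]
opening: 0.001
grasp_force: 0.6
```

```bash
python3 - <<'E'
from h import *
state()
s=camera('scene')[150:300,230:400];w=camera('wrist')[200:480,160:500]
cv2.imwrite('pics/sw3.png',np.hstack([cv2.resize(s,(453,400),interpolation=cv2.INTER_CUBIC),cv2.resize(w,(340,280))[:400] if 0 else cv2.copyMakeBorder(w,0,120,0,0,cv2.BORDER_CONSTANT)]))
E
```

```text
t 4.2 p [ 0.6018 -0.1757  0.0561] stand [-0.0235 -0.0609  0.0561] Rz [-0.001  0.    -1.   ] Ry_stand [-0.004  1.     0.   ] F [-1.7  0.5  0.1] open 0.001 gf 0.6
```

View pics/sw3.png

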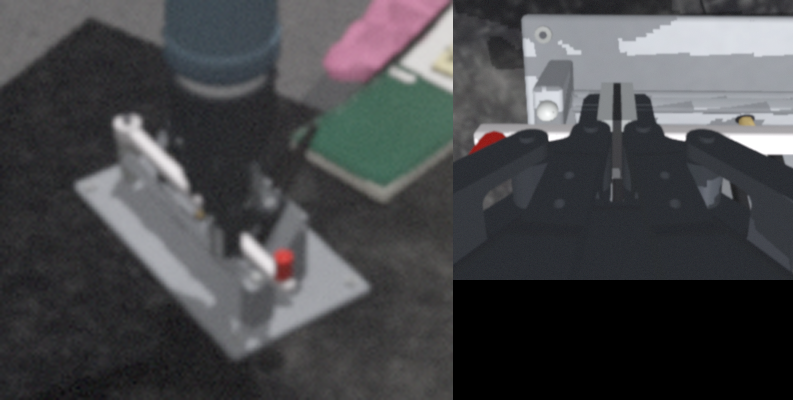

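The bar looks nearly shut: the ball at (547,112) is now in front of the bar's edge (row 128). I'll press on gently until I feel the stop.

Request:
arm_command:
  dp:
    - [-0.01, 0, 0]
    - [-0.01, 0, 0]
  turn:
    - [0, 0, 0]
    - [0, 0, 0]
  jaw: [0, 0]

```text
time_s: 4.55
eef_pos: [0.6022, -0.1757, 0.0558]
eef_rot: [-0.003, 0.051, 0.999, 0.001]
wrist_force: [-10.5, 1.1, 5.9]
opening: -0.002
grasp_force: 5.1
```

Request:
arm_command:
  dp:
    - [-0.01, 0, 0]
    - [-0.01, 0, 0]
  turn:
    - [0, 0, 0]
    - [0, 0, 0]
  jaw: [0, 0]

```text
time_s: 4.8
eef_pos: [0.6025, -0.1757, 0.0557]
eef_rot: [-0.005, 0.051, 0.999, 0.001]
wrist_force: [-18.9, 2.0, 11.5]
opening: -0.001
grasp_force: 9.5
```

At the stop, with 19 N. Backing off, rising and opening partly.

Request:
arm_command:
  dp:
    - [0.12, 0, 0]
    - [0.24, 0, 0]
    - [0.24, 0, -0.25]
    - [0.24, 0.15, -0.5]
    - [0.24, 0.25, -0.5]
  turn:
    - [0, 0, 0]
    - [0, 0, 0]
    - [0, 0, 0]
    - [0, 0, 0]
    - [0, 0, 0]
  jaw: [0, 0, 0, 0.4, 0.4]

```text
time_s: 5.42
eef_pos: [0.5569, -0.1088, 0.1868]
eef_rot: [0.005, 0.052, 0.999, -0.002]
wrist_force: [-0.2, 0.6, -0.0]
opening: 0.398
grasp_force: 0.0
```

```bash
cat >> h.py <<'E'
def tilt(deg): # tool leaned so that it points forward
    return RS@Ro.from_euler('y',-np.radians(deg)).as_matrix()@RS.T@RD
def grip(G,deg,back=0,up=0): # TCP for gripping at G along vice
    a=np.radians(35);t=np.radians(deg)
    g=np.array([(G+up)*np.sin(a)-.006*np.cos(a),.0008,.03+(G+up)*np.cos(a)+.006*np.sin(a)])
    return O+RS@(g+(.019-back)*np.array([np.sin(t),0,-np.cos(t)]))
E
python3 - <<'E'
from h import *
print(np.round(get_obs()['q'],3))
go(grip(.083,15,back=.09),tilt(15)); print(np.round(tilt(15),3))
s=camera('scene')[150:300,230:400]
cv2.imwrite('pics/s4.png',cv2.resize(s,(680,600),interpolation=cv2.INTER_CUBIC))
E
```

```text
[-0.402  0.201  1.677  0.     1.253 -1.869]
t 5.42 p [ 0.5569 -0.1088  0.1868] stand [-0.0753  0.0008  0.1868] Rz [ 0.009 -0.004 -1.   ] Ry_stand [-0.003  1.    -0.003] F [-0.2  0.6 -0. ] open 0.398 gf 0.0
dp [-0.398 -0.001  0.071]
turn [-0.004 -0.482  0.006]
[[-0.96   0.107  0.257]
 [ 0.103  0.994 -0.028]
 [-0.259  0.    -0.966]]
```

View pics/s4.png

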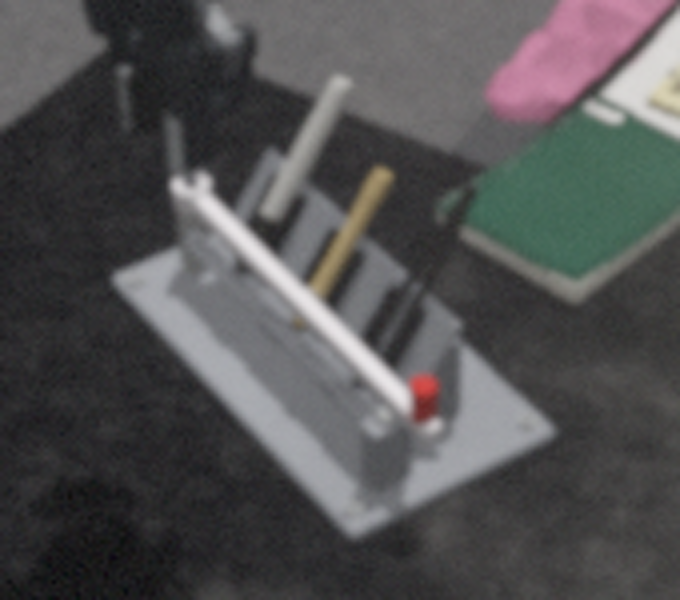

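The bar lies along the row with the catch ball in front of it, at (375,420), and the knob at (425,395). The pin vice is untouched, its butt at (380,175). Moving to the pre-grasp.

Request:
arm_command:
  dp:
    - [-0.12, 0, 0.02]
    - [-0.24, 0, 0.04]
    - [-0.4, 0, 0.07]
    - [-0.4, 0, 0.07]
  turn:
    - [0, -0.2, 0]
    - [0, -0.4, 0]
    - [0, -0.5, 0]
    - [0, -0.5, 0]
  jaw: [0.4, 0.4, 0.4, 0.4]

```text
time_s: 5.98
eef_pos: [0.6539, -0.1185, 0.1629]
eef_rot: [0.13, 0.051, 0.99, -0.007]
wrist_force: [-0.7, -0.7, -0.2]
opening: 0.398
grasp_force: 0.0
```

```bash
python3 - <<'E'
from h import *
go(grip(.083,15),tilt(15)); p,R=state()
im=camera('wrist');w=get_calibration('wrist');M=w['mount'];K=w['camera_matrix']
def wp(X):
    c=M[:3,:3].T@(R.T@(X-p)-M[:3,3]);v=K@c;return np.round(v[:2]/v[2],1)
a=np.radians(35)
b=lambda u:st((u)*np.sin(a)-.006*np.cos(a),.0008,.03+u*np.cos(a)+.006*np.sin(a))
print('predicted butt',wp(b(.096)),'low',wp(b(.04)))
c=camera('scene');h=cv2.cvtColor(c,cv2.COLOR_BGR2HSV)[230:275,300:360]
m=((h[...,0]<8)|(h[...,0]>172))&(h[...,1]>130);q=np.argwhere(m).mean(0)[::-1]+[300,230]
kb=plane('scene',q,.0785);v=RS.T@(kb-O)-[-.008,.1,0];print('knob',q,'bar angle~',np.arctan2(-v[0],-v[1]),np.hypot(*v[:2]))
cv2.imwrite('pics/w5.png',im)
E
```

```text
t 5.97 p [ 0.6539 -0.1185  0.1629] stand [0.0222 0.0015 0.1629] Rz [ 0.257 -0.026 -0.966] Ry_stand [-0.004  1.     0.   ] F [-0.7 -0.7 -0.2] open 0.398 gf 0.0
dp [-0.016 -0.003  0.335]
turn [ 0.002 -0.     0.007]
t 5.97 p [ 0.6539 -0.1185  0.1629] stand [0.0222 0.0015 0.1629] Rz [ 0.257 -0.026 -0.966] Ry_stand [-0.004  1.     0.   ] F [-0.7 -0.7 -0.2] open 0.398 gf 0.0
predicted butt [322.1 284. ] low [322.4 204.2]
knob [335.69767442 248.27906977] bar angle~ -0.010077511613749956 0.21293356096666197
```

View pics/w5.png

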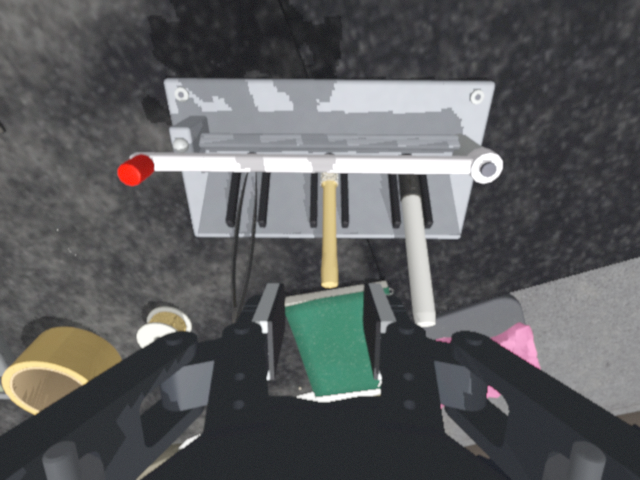

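The bar is straight and shut: knob (137,170), hinge (485,165), ball (180,140) in front of it. The vice butt at (330,283) is about 8 px (4 mm) left of prediction in stand terms, so I'll correct by +3 mm in y and descend.

Request:
arm_command:
  dp:
    - [-0.01, 0.012, 0.1]
    - [-0.016, 0.012, 0.2]
    - [-0.016, 0.012, 0.28]
    - [-0.016, 0.012, 0.335]
    - [-0.016, 0.012, 0.335]
  turn:
    - [0, 0, 0]
    - [0, 0, 0]
    - [0, 0, 0]
    - [0, 0, 0]
    - [0, 0, 0]
  jaw: [0.4, 0.4, 0.4, 0.4, 0.4]

```text
time_s: 6.7
eef_pos: [0.6782, -0.1177, 0.0826]
eef_rot: [0.129, 0.051, 0.99, -0.006]
wrist_force: [-0.3, 0.2, -0.7]
opening: 0.399
grasp_force: 0.0
```

```bash
python3 - <<'E'
from h import *
go(grip(.083,15),tilt(15))
cv2.imwrite('pics/w6.png',camera('wrist')[120:420,120:520])
E
```

```text
t 6.7 p [ 0.6782 -0.1177  0.0826] stand [0.0463 0.0048 0.0826] Rz [ 0.255 -0.026 -0.967] Ry_stand [-0.004  1.     0.001] F [-0.3  0.2 -0.7] open 0.399 gf 0.0
dp [-0.006 -0.016 -0.   ]
turn [ 0.003 -0.004  0.007]
```

View pics/w6.png

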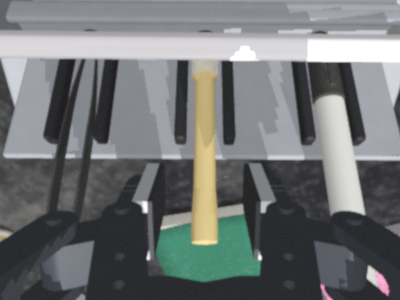

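The vice lies midway between the pads (column 205, pads at 155 and 255), above the board's edge, and the neighbours are clear. Closing.

Request:
arm_command:
  dp:
    - [0, 0, 0]
    - [0, 0, 0]
    - [0, 0, 0]
    - [0, 0, 0]
    - [0, 0, 0]
  turn:
    - [0, 0, 0]
    - [0, 0, 0]
    - [0, 0, 0]
    - [0, 0, 0]
    - [0, 0, 0]
  jaw: [0, 0, 0, 0, 0]

```text
time_s: 7.38
eef_pos: [0.6796, -0.1182, 0.0852]
eef_rot: [0.131, 0.051, 0.99, -0.007]
wrist_force: [-2.2, 0.4, 5.8]
opening: 0.11
grasp_force: 59.5
```

```bash
python3 - <<'E'
from h import *
p,R=state()
print('lift .09 dp',np.round(R.T@RS@np.array([np.sin(np.radians(35)),0,np.cos(np.radians(35))])*.09/.25,3))
E
```

```text
t 7.38 p [ 0.6796 -0.1182  0.0852] stand [0.0477 0.0045 0.0852] Rz [ 0.259 -0.027 -0.965] Ry_stand [-0.004  1.    -0.   ] F [-2.2  0.4  5.8] open 0.11 gf 59.5
lift .09 dp [-0.276 -0.001 -0.231]
```

Request:
arm_command:
  dp:
    - [-0.05, 0, -0.04]
    - [-0.1, 0, -0.085]
    - [-0.16, 0, -0.135]
    - [-0.22, 0, -0.185]
    - [-0.276, 0, -0.231]
  turn:
    - [0, 0, 0]
    - [0, 0, 0]
    - [0, 0, 0]
    - [0, 0, 0]
    - [0, 0, 0]
  jaw: [0, 0, 0, 0, 0]

```text
time_s: 8.0
eef_pos: [0.7318, -0.1235, 0.1595]
eef_rot: [0.131, 0.051, 0.99, -0.007]
wrist_force: [-0.4, -0.1, -0.9]
opening: 0.102
grasp_force: 58.8
```

Request:
arm_command:
  dp:
    - [0, 0, 0]
    - [0, 0, -0.1]
    - [0, 0, -0.25]
    - [0, 0, -0.4]
    - [0, 0, -0.4]
  turn:
    - [0, 0, 0]
    - [0, 0, 0]
    - [0, 0, 0]
    - [0, 0, 0]
    - [0, 0, 0]
  jaw: [0, 0, 0, 0, 0]

```text
time_s: 8.62
eef_pos: [0.706, -0.1211, 0.2584]
eef_rot: [0.133, 0.051, 0.99, -0.008]
wrist_force: [-0.7, -0.6, 0.2]
opening: 0.105
grasp_force: 58.7
```

```bash
python3 - <<'E'
from h import *
# target: grasp point above block by .092+.08+.005
B=np.array([.5655,-.4018,.022])
for d in (50,):
    R=tilt(d); G=B+[0,0,.08+.083+.014]
    go(G+R[:,2]*.019,R)
print(np.round(get_obs()['q'],3))
im=camera('wrist');cv2.imwrite('pics/w7.png',np.hstack([im[100:480,160:480],cv2.resize(camera('scene')[100:320,230:420],(328,380))]))
E
```

```text
t 8.62 p [ 0.706  -0.1211  0.2584] stand [0.0742 0.0044 0.2584] Rz [ 0.263 -0.029 -0.964] Ry_stand [-0.004  1.    -0.002] F [-0.7 -0.6  0.2] open 0.105 gf 58.7
dp [ 0.448 -1.174  0.176]
turn [ 1.000e-03 -1.155e+00  8.000e-03]
[-0.366  0.294  1.438  0.074  1.151 -1.855]
```

View pics/w7.png

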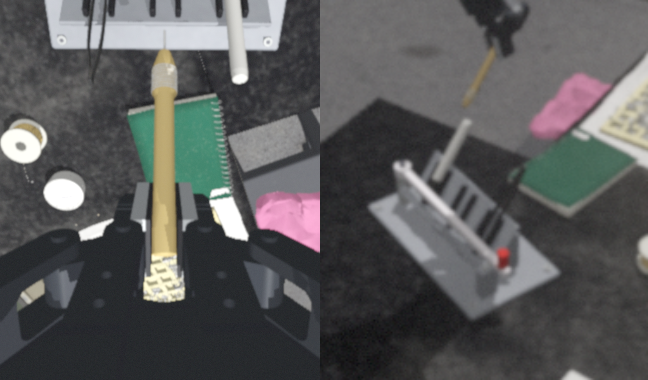

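Vice is held firmly, the drill out in front at (165,40), the bar still shut and the others in place. Carrying it to the block and turning it upright.

Request:
arm_command:
  dp:
    - [0, -0.2, -0.05]
    - [0.02, -0.4, -0.05]
    - [0.05, -0.6, -0.05]
    - [0.08, -0.8, -0.05]
    - [0.1, -0.98, -0.05]
  turn:
    - [0, -0.1, 0]
    - [0, -0.3, 0]
    - [0, -0.5, 0]
    - [0, -0.7, 0]
    - [0, -0.9, 0]
  jaw: [0, 0, 0, 0, 0]

```text
time_s: 9.35
eef_pos: [0.6507, -0.3627, 0.2572]
eef_rot: [0.358, 0.049, 0.932, -0.018]
wrist_force: [0.2, 0.3, 0.1]
opening: 0.107
grasp_force: 58.7
```

```bash
python3 - <<'E'
from h import *
B=np.array([.5655,-.4018,.022]);R=tilt(50)
go(B+[0,0,.177]+R[:,2]*.019,R);print(np.round(get_obs()['q'],3))
E
```

```text
t 9.35 p [ 0.6507 -0.3627  0.2572] stand [ 0.0451 -0.2417  0.2572] Rz [ 0.666 -0.069 -0.743] Ry_stand [-0.002  1.     0.001] F [0.2 0.3 0.1] open 0.107 gf 58.7
dp [ 0.385 -0.192  0.032]
turn [ 0.005 -0.265  0.001]
[-0.875  0.194  1.711  0.709  0.8   -2.733]
```

```bash
python3 - <<'E'
from h import *
B=np.array([.5655,-.4018,.022]);R=Ro.from_euler('z',-.35).as_matrix()@tilt(50)
go(B+[0,0,.177]+R[:,2]*.019,R)
E
```

```text
t 9.35 p [ 0.6507 -0.3627  0.2572] stand [ 0.0451 -0.2417  0.2572] Rz [ 0.666 -0.069 -0.743] Ry_stand [-0.002  1.     0.001] F [0.2 0.3 0.1] open 0.107 gf 58.7
dp [ 0.388 -0.212  0.03 ]
turn [ 0.486 -0.263  0.466]
```

Request:
arm_command:
  dp:
    - [0.08, -0.05, 0.01]
    - [0.16, -0.1, 0.015]
    - [0.25, -0.15, 0.02]
    - [0.33, -0.19, 0.03]
    - [0.388, -0.212, 0.03]
  turn:
    - [0.1, -0.06, 0.1]
    - [0.2, -0.12, 0.2]
    - [0.32, -0.18, 0.31]
    - [0.41, -0.22, 0.4]
    - [0.486, -0.263, 0.466]
  jaw: [0, 0, 0, 0, 0]

```text
time_s: 9.98
eef_pos: [0.5782, -0.4065, 0.1854]
eef_rot: [0.41, 0.206, 0.884, -0.095]
wrist_force: [0.3, -0.2, -0.1]
opening: 0.105
grasp_force: 58.7
```

Request:
arm_command:
  dp:
    - [0, 0, 0]
    - [0, 0, 0]
  turn:
    - [0, 0, 0]
    - [0, 0, 0]
  jaw: [0, 0]

```text
time_s: 10.22
eef_pos: [0.5802, -0.4072, 0.1888]
eef_rot: [0.411, 0.204, 0.883, -0.095]
wrist_force: [0.8, -0.7, -0.6]
opening: 0.106
grasp_force: 58.7
```

```bash
python3 - <<'E'
from h import *
p,R=state();print(np.round(get_obs()['q'],3),'dq',np.abs(get_obs()['dq']).max())
B=np.array([.5655,-.4018,.022]);Rt=Ro.from_euler('z',-.35).as_matrix()@tilt(50)
go(B+[0,0,.177]+Rt[:,2]*.019,Rt)
s=camera('scene');t=camera('top')
print('expected px: tip',proj('scene',B+[0,0,.08]),proj('top',B+[0,0,.08]),'butt',proj('scene',B+[0,0,.19]),proj('top',B+[0,0,.19]))
f=lambda i,x,y:cv2.resize(i[y:y+150,x:x+100],(400,600),interpolation=cv2.INTER_CUBIC)
cv2.imwrite('pics/end8.png',np.hstack([f(s,330,220),f(t,410,170)]))
E
```

```text
t 10.22 p [ 0.5802 -0.4072  0.1888] stand [-0.0203 -0.2934  0.1888] Rz [ 0.687 -0.336 -0.644] Ry_stand [ 0.341  0.94  -0.001] F [ 0.8 -0.7 -0.6] open 0.106 gf 58.7
[-0.947  0.159  1.988  1.125  0.412 -2.994] dq 0.018650090044761924
t 10.22 p [ 0.5802 -0.4072  0.1888] stand [-0.0203 -0.2934  0.1888] Rz [ 0.687 -0.336 -0.644] Ry_stand [ 0.341  0.94  -0.001] F [ 0.8 -0.7 -0.6] open 0.106 gf 58.7
dp [ 0.009 -0.007  0.002]
turn [ 0.002 -0.003  0.004]
expected px: tip [382.24987966 303.71926031] [469.4477359  257.90291642] butt [386.62280823 258.23259532] [489.00217931 248.61420148]
```

View pics/end8.png

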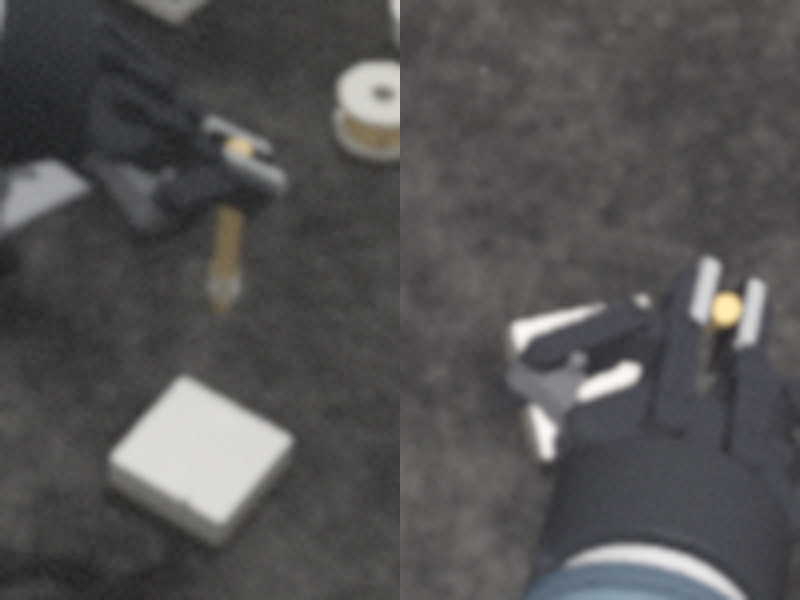

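The vice hangs over the block. In the scene view it runs from (238,145) to (222,300), about vertical. In the top view the butt is at (727,308), but the visible body at (706,385) suggests some tilt along the scene camera's line of sight. That was my 11th picture, one over the limit of 10, so from here I check numerically only.

```bash
python3 - <<'E'
from h import *
p,R=state();im=camera('wrist');w=get_calibration('wrist');M=w['mount'];K=w['camera_matrix']
def wp(X):
    v=K@(M[:3,:3].T@(X-M[:3,3]));return np.round(v[:2]/v[2],1)
g=np.array([0,0,-.019])
for e in (-20,-10,0,10,20):
    a=np.radians(50+e);down=np.array([np.sin(a),0,np.cos(a)]) # drill direction in tool frame at 50 deg
    print(e,'butt',wp(g-down*.013),'chuck',wp(g+down*.083),'tip',wp(g+down*.097))
def tan(im,x0,x1,y0,y1):
    h=cv2.cvtColor(im,cv2.COLOR_BGR2HSV)[y0:y1,x0:x1];m=((h[...,0]>10)&(h[...,0]<28)&(h[...,1]>80)&(h[...,2]>60)).astype(np.uint8)
    k,l,s,c=cv2.connectedComponentsWithStats(m)
    for i in range(1,k):
        if s[i,4]>15:
            q=np.argwhere(l==i);print(s[i,4],'rows',q[:,0].min()+y0,q[:,0].max()+y0,'top x',q[q[:,0]==q[:,0].min(),1].mean()+x0,'bot x',q[q[:,0]==q[:,0].max(),1].mean()+x0,'c',c[i]+[x0,y0])
print('wrist');tan(im,280,370,60,480)
print('top');tan(camera('top'),440,520,220,300)
print('scene');tan(camera('scene'),360,410,235,320)
E
```

```text
t 10.32 p [ 0.5806 -0.4077  0.1899] stand [-0.0198 -0.2939  0.1899] Rz [ 0.688 -0.338 -0.643] Ry_stand [ 0.341  0.94  -0.002] F [-0.4  0.   0.2] open 0.107 gf 58.7
-20 butt [323.7 354.3] chuck [323.6 192.9] tip [323.6 178.2]
-10 butt [323.7 356.8] chuck [323.6 172.3] tip [323.6 154.2]
0 butt [323.7 358.1] chuck [323.6 152.5] tip [323.6 130.3]
10 butt [323.7 358.2] chuck [323.7 133.9] tip [323.6 106.9]
20 butt [323.7 357.3] chuck [323.7 117.2] tip [323.7  84.4]
wrist
211 rows 149 164 top x 324.0 bot x 324.0 c [324.01421801 156.78199052]
3619 rows 187 355 top x 323.5 bot x 324.0 c [323.76291793 276.74468085]
70 rows 203 245 top x 369.0 bot x 369.0 c [368.51428571 219.92857143]
34 rows 230 234 top x 302.0 bot x 300.0 c [300.61764706 232.47058824]
32 rows 232 236 top x 291.0 bot x 288.0 c [288.78125 234.28125]
67 rows 257 266 top x 369.0 bot x 360.5 c [364.01492537 262.17910448]
top
37 rows 243 251 top x 492.0 bot x 490.5 c [491.48648649 247.48648649]
scene
54 rows 272 287 top x 387.0 bot x 386.5 c [387.         279.87037037]
```

The wrist view puts the chuck end at row 149 (152 expected if upright) and the butt at row 355 (358 expected). So it is upright to about 2 degrees and within about 5 mm of the block's middle. Handing in.

```bash
python3 -c "
from bench import *
print(hand_in())"
```

```text
the job is handed in; nothing more can be done
None
```

I handed the job in with the bar shut and the pin vice held still, upright to about 2°, its drill tip about 8 cm above the block and within about 5 mm of its middle; no verdict came back, and I viewed 11 pictures, one over the limit of 10.

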